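# Make up the drinks tray and the supper tray

### The job

Make up the two trays from the stock on the counter: the cocktail shaker and the jigger go on the round tray, the shorter pepper mill and the salt shaker on the oblong tray. On the round tray the shaker stands in the large place and the jigger in the small one; on the oblong tray the mill stands in the large place and the salt shaker in the small one. Stand each upright on the floor of its place, set it down without dropping it, and leave the taller mill, the bowls and the jar where they are.

Things in the scene. Friction and masses are not known exactly. Their poses are not given: they have to be found in the camera images.
- shaker: Loose: steel cocktail shaker, 112 mm tall. Base 53 mm across; round body 56 mm across, straight from 30 to 90 mm height, then a dome and a cap 28 mm across. Grip the body below 90 mm. About 0.3 kg. Origin: centre of its underside, z up its axis; round, so yaw is free.
- jigger: Loose: steel jigger (bar measure), an hourglass of two cups, 85 mm tall. Foot 38 mm across, waist 16 mm at about 36 mm height, open upper cup with a straight lip 43 mm across from 62 to 85 mm height. Grip the lip. About 0.11 kg. Origin: centre of its underside, z up its axis; round, so yaw is free.
- short_mill: Loose: the shorter of two dark wooden pepper mills, 108 mm tall. Foot 52 mm across, waist about 32 to 40 mm, straight head 48 mm across from 68 to 96 mm height, small brass knob on top. Grip the head. About 0.2 kg. Origin: centre of its underside, z up its axis; round, so yaw is free.
- salt_shaker: Loose: white ceramic salt shaker, a plain cylinder 36 mm across and 62 mm high with a domed steel cap to 78 mm. About 0.13 kg. Origin: centre of its underside, z up its axis; round, so yaw is free.
- round_tray: Fixed: round wooden tray 216 mm across, floor 8 mm above its underside, brass rim 16 mm high. Two brass rings, tops 22 mm above the counter, mark the places: large, 80 mm inside diameter, centre at x 0, y -48 mm in the tray's frame; small, 64 mm inside, at x 0, y +52 mm. Origin at the centre of its underside, z up. Any yaw, on either side of the stock.
- oblong_tray: Fixed: oblong wooden tray 110 x 220 mm (x, y), 22 mm high, a brass handle 14 mm out at each short end. Two square pockets, floor 8 mm above its underside: large, 78 mm square, centre at x 0, y -48 mm in the tray's frame; small, 60 mm square, at x 0, y +52 mm. Origin at the centre of its underside, z up. Any yaw, on either side of the stock.
- tall_mill: Loose bystander: the taller dark wooden pepper mill, 155 mm tall, 58 mm across the foot, standing among the stock. Stays where it is. Origin: centre of its underside, z up its axis; round, so yaw is free.
- bowls: Loose bystander: nested stack of white bowls, 120 mm across, 64 mm high, beyond the stock. Origin at the centre of its underside.
- jar: Loose bystander: white ceramic jar with a wooden lid, 84 mm across, 100 mm tall, standing far ahead on the robot's left. Origin at the centre of its underside.
Things that resemble listed ones, but are neither listed nor needed, are in the scene too. Leave any purple look-alike of the short_mill alone.

How it is judged:
By the outcome, as a careful person would: the job done as asked, in the order asked, and still so for the second after the job is handed in, with the robot touching nothing.
It also fails if it takes over 118 s, if anything falls off the work surface, if the arm or the gripper's body presses on something with over 40 N, if the wrist force passes 120 N, or if a joint passes its speed limit or range.

### The arm

A 7-joint arm with a two-finger parallel gripper is mounted at the origin on the work surface. World frame = base frame: x ahead of the robot, y to its left, z up, the work surface at z = 0. Lengths are in m, angles in degrees, forces in N, time in s.
With the tool pointing down it reaches from about 0.425 to 0.875 m from the base axis. Payload 4.7 kg.
Tool frame: the origin (TCP) lies at the very end of the fingers, on their centre line; the grasp point (between the pads) lies 19 mm behind it; z points along the fingers, y is the line along which they close (so a half turn about z gives the same grasp; the last joint's range is limited). The gripper opens to 87 mm and grips with 3 to 60 N. Pads are 19 mm wide; open, the fingers measure 117 mm over their backs; the gripper's body (75 mm by 190 mm) begins 51 mm behind the grasp point.
Start: joints at [71.969, 18.392, -4.016, 83.108, 1.295, 78.541, -3.26], TCP at [0.21, -0.615, 0.223] pointing down, gripper open.
Joint ranges: [-163.93, 163.93], [-17.29, 119.83], [-79.2, 71.16], [3.27, 140.29], [-89.18, 269.18], [5.43, 117.66], [-154.24, 154.24]. Speed limits (degrees/s): [147.25, 147.25, 180, 180, 180, 180, 180].

### API

Orientations are given as [roll, pitch, yaw] about the fixed x, y, z axes, in that order (R = Rz(yaw) Ry(pitch) Rx(roll)).
In Python, from cell import get_obs, eyes, env gives the robot as it stands.
- The arm moves only by the tool servo_tool, never from a script. Its argument "series" is a list that holds one entry, the list of rows, each a list of 7 numbers: the shift along the tool's x, y, z in units of 300 mm (1.0 is 300 mm), then the turn, a rotation vector about the tool's x, y, z in units of pi rad (1.0 is pi rad), then the opening, from 0 (shut) to 1 (fully open). In form: [[[tx, ty, tz, wx, wy, wz, gripper], ...]]. A call has 1 to 12 rows; each row is the pose to reach, as a shift and turn from the pose commanded when the call began, along the tool's axes at that moment, turning the shorter way round; what a row does not reach only later rows make up. A row lasts 1/12 s, in which the tool goes at most 41.7 mm and 7.16 degrees, less where a joint would pass 70% of its speed; a pose out of reach is approached as far as the arm can. A call with a number of a shift or a turn outside -1 to 1 is refused whole. A call with a gripper value outside its range is refused whole. The fingers move at their own pace and stop on an object; "grip_force" is the grip in N (left out, the last holds). Time passes only in rows, so rows that repeat a pose let the fingers close. It gives the time, the measured TCP pose, the force, the opening and the grip force at its end, in the units of the state.
- get_obs(): the state, without advancing time (a new reading comes with each control period).
- eyes.read_camera(name): name is "side" or "top"; returns a dict with "frame" (384x512x3 uint8, red, green, blue), "depth" (384x512 float32, m along the optical axis (not along the pixel's ray), 0 where there is no reading), "fx", "fy", "cx", "cy" (pixels), "origin" and "rotation" of the camera in the world. Camera axes: x right, y down, z forward; pixel columns grow to the right and rows downward; lengths in m; the calibration is good to about 2 mm. A picture is of the moment at which its call begins.
- env.sign_off(): hands the job in; it is judged then, once.
The state is a dict: "time_s": time; "qpos": joint angles; "joint_velocities": joint speeds; "effort": joint torques, N m; "tool_pos": TCP position; "tool_rot": TCP orientation; "force": force on the tool from outside, world axes, zero at the start; "wrist_torque": the same for the moment, N m; "grip_width": finger opening in m; "grasp_force": force on a finger pad.
Only numpy, scipy, OpenCV 4.12 (cv2) and the standard library are available. Lean on these libraries where they do the work, as an engineer would, in place of code of your own. Each camera call takes 0.05 s, during which the arm holds its last target. There are 200 camera calls.

## Working session

There is one attempt and no reset: what is moved stays moved. The work goes in short steps, Python scripts to look and compute and a tool call to move; the robot and the scene stay as the last step left them, time stands still between calls to the robot, and variables do not carry over. Pictures are saved under pics/ and viewed, at most 16 in all, crops included, and the job is handed in when it is done.

Besides the shell and the picture viewer there is one more tool, called after "Request:" as name(argument=value, ...) on one line, values as JSON. servo_tool: Moves the arm, as the interface text tells. Shifts and turns lie within -1 to 1; 1 stands for 300 mm of shift or pi rad of turn. Its arguments: {"type":"object","properties":{"series":{"type":"array"},"grip_force":{"type":"number"}},"required":["series"]}

```bash
ls; mkdir -p pics; python3 - <<'E'
from cell import get_obs, eyes, env
import cv2,numpy as np
o=get_obs();print({k:np.round(v,3).tolist() for k,v in o.items()})
for n in("side","top"):
    d=eyes.read_camera(n);np.savez(f"{n}0.npz",**d)
    cv2.imwrite(f"pics/{n}0.png",cv2.resize(d["frame"][:,:,::-1],(800,600)))
    print(n,d["fx"],d["fy"],d["cx"],d["cy"],np.round(d["origin"],3),np.round(d["rotation"],3).tolist())
E
```

```text
pics
{'time_s': 0.0, 'qpos': [71.97, 18.439, -4.014, 83.175, 1.296, 78.54, -3.261], 'joint_velocities': [0.049, -0.031, -0.018, 0.023, 0.026, 0.014, -0.044], 'effort': [-0.0, -49.129, -0.404, -31.253, -0.064, 0.044, 0.0], 'tool_pos': [0.21, -0.615, 0.221], 'tool_rot': [-179.891, 0.007, 18.837], 'force': [-0.322, -0.474, -0.217], 'wrist_torque': [0.042, -0.019, -0.031], 'grasp_force': 0.0, 'grip_width': 0.087}
side 348.9493061873761 348.9493061873761 255.86172312538088 194.8543401012971 [ 0.528 -0.592  0.699] [-138.666, -0.395, -8.356]
top 354.07478428799493 354.07478428799493 252.55790679085283 194.54518765204085 [ 0.527 -0.017  0.903] [-173.774, 0.327, -89.008]
```

View pics/top0.png

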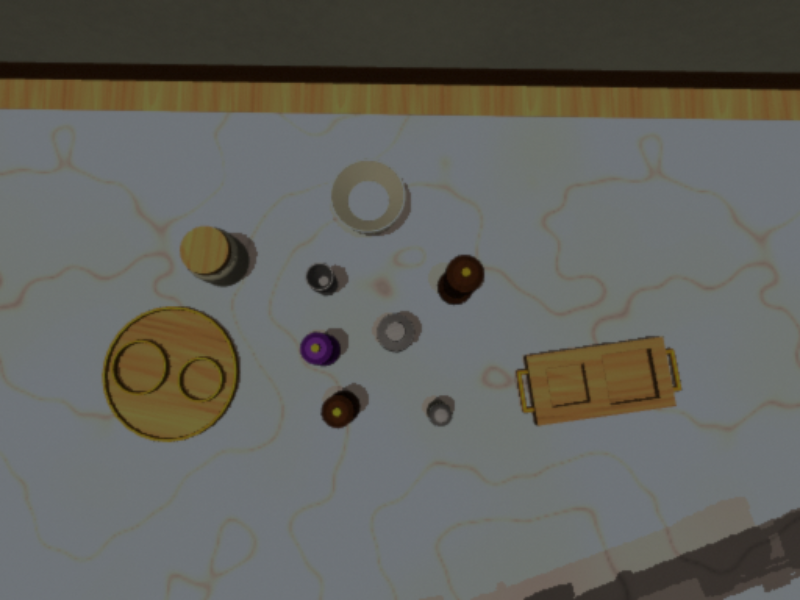

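View pics/side0.png

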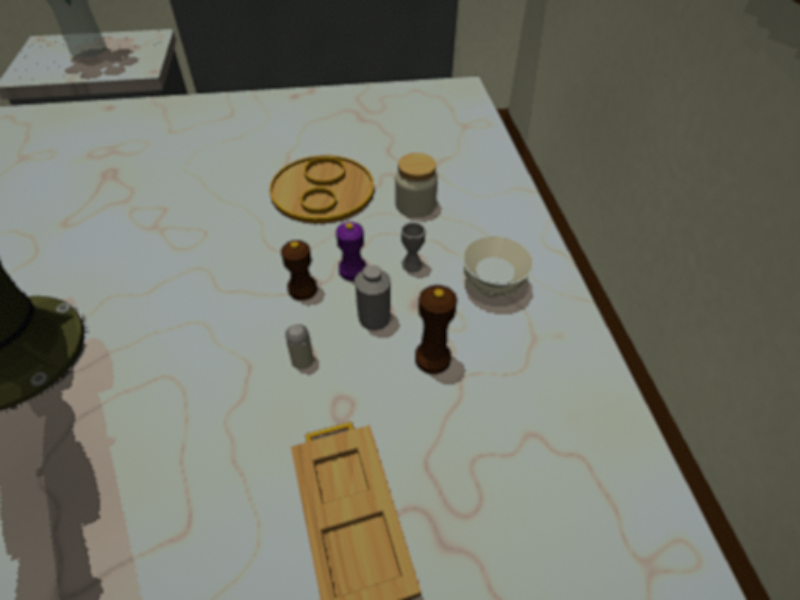

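```bash
cat > h.py <<'E'
import cv2,numpy as np
from scipy.spatial.transform import Rotation as Ro
def rot(d): return Ro.from_euler('xyz',d["rotation"],degrees=True).as_matrix() if np.ndim(d["rotation"])==1 else d["rotation"]
def cloud(d):
    v,u=np.mgrid[:384,:512];z=d["depth"]
    p=np.stack([(u-d["cx"])/d["fx"]*z,(v-d["cy"])/d["fy"]*z,z],-1)@rot(d).T+d["origin"]
    p[z==0]=np.nan;return p
def ray(d,u,v,h):
    r=rot(d)@np.array([(u-d["cx"])/d["fx"],(v-d["cy"])/d["fy"],1]);o=np.array(d["origin"])
    return o+r*(h-o[2])/r[2]
def px(d,P):
    c=rot(d).T@(np.array(P)-d["origin"]);return d["fx"]*c[0]/c[2]+d["cx"],d["fy"]*c[1]/c[2]+d["cy"]
E
python3 - <<'E'
from h import *
for n in("top","side"):
    d=np.load(n+"0.npz");P=cloud(d);z=P[...,2]
    m=(np.nan_to_num(z)>0.03)&(P[...,0]>.3)&(P[...,0]<.95)&(abs(P[...,1])<.5)
    k,l,s,c=cv2.connectedComponentsWithStats(m.astype(np.uint8))
    print(n,"table z",np.nanmedian(z[150:250,200:300]))
    for i in range(1,k):
        if s[i,4]<25:continue
        q=P[l==i];top=np.percentile(q[:,2],97);t=q[q[:,2]>top-.012]
        (cx,cy),r=cv2.minEnclosingCircle(t[:,:2].astype(np.float32))
        print("pix800",np.round(c[i]*1.5625),"ztop %.3f"%top,"top mean",t[:,:2].mean(0).round(4),"circ",round(cx,4),round(cy,4),"r %.4f"%r,len(t))
d=np.load("top0.npz");hsv=cv2.cvtColor(d["frame"],cv2.COLOR_RGB2HSV)
for a in [(141,366),(203,379),(172,373),(632,375),(568,384),(100,300)]: print(a,ray(d,a[0]/1.5625,a[1]/1.5625,.015).round(4),hsv[int(a[1]/1.5625),int(a[0]/1.5625)])
f=d["frame"][:,:,::-1]
a=cv2.resize(f[190:290,60:160],(400,400),interpolation=cv2.INTER_CUBIC);b=cv2.resize(f[200:300,330:440],(400,364),interpolation=cv2.INTER_CUBIC)
b=cv2.copyMakeBorder(b,0,36,0,0,0);cv2.imwrite("pics/trays.png",np.clip(np.hstack([a,b])*1.6,0,255).astype(np.uint8))
E
```

```text
top table z -0.0003006903651778803
pix800 [367. 195.] ztop 0.064 top mean [0.7953 0.0374] circ 0.7891 0.0356 r 0.0593 658
pix800 [212. 254.] ztop 0.102 top mean [0.6904 0.2722] circ 0.6912 0.2731 r 0.0367 786
pix800 [462. 275.] ztop 0.154 top mean [ 0.654  -0.1068] circ 0.6544 -0.1073 r 0.0264 441
pix800 [320. 277.] ztop 0.085 top mean [0.6568 0.1037] circ 0.6564 0.1035 r 0.0214 85
pix800 [395. 332.] ztop 0.113 top mean [ 0.5738 -0.0121] circ 0.5742 -0.0116 r 0.0158 132
pix800 [316. 348.] ztop 0.107 top mean [0.5489 0.1023] circ 0.549 0.1026 r 0.0237 317
pix800 [338. 410.] ztop 0.108 top mean [0.459  0.0688] circ 0.4587 0.0693 r 0.0236 322
pix800 [439. 413.] ztop 0.079 top mean [ 0.4545 -0.0805] circ 0.4539 -0.0809 r 0.0167 164
side table z 0.003416868611825552
pix800 [415. 179.] ztop 0.104 top mean [0.6894 0.2694] circ 0.6919 0.2744 r 0.0378 345
pix800 [349. 242.] ztop 0.109 top mean [0.5481 0.0987] circ 0.5484 0.1042 r 0.0239 182
pix800 [412. 237.] ztop 0.088 top mean [0.6554 0.1037] circ 0.6553 0.1044 r 0.0224 121
pix800 [496. 263.] ztop 0.067 top mean [0.7968 0.0545] circ 0.7876 0.0383 r 0.0613 445
pix800 [296. 261.] ztop 0.109 top mean [0.4586 0.0658] circ 0.4584 0.0705 r 0.0246 201
pix800 [372. 292.] ztop 0.116 top mean [ 0.5734 -0.0142] circ 0.5747 -0.0108 r 0.0170 127
pix800 [435. 318.] ztop 0.154 top mean [ 0.653  -0.1112] circ 0.6544 -0.106 r 0.0272 382
pix800 [297. 341.] ztop 0.081 top mean [ 0.4542 -0.0837] circ 0.4537 -0.0796 r 0.0169 143
(141, 366) [0.5168 0.3935 0.015 ] [ 19 157 112]
(203, 379) [0.498 0.293 0.015] [ 22 146 112]
(172, 373) [0.5066 0.3431 0.015 ] [ 20 150 112]
(632, 375) [ 0.5162 -0.3894  0.015 ] [ 20 153 112]
(568, 384) [ 0.5002 -0.2877  0.015 ] [ 19 154 111]
(100, 300) [0.6219 0.4673 0.015 ] [ 96  11 116]
```

View pics/trays.png

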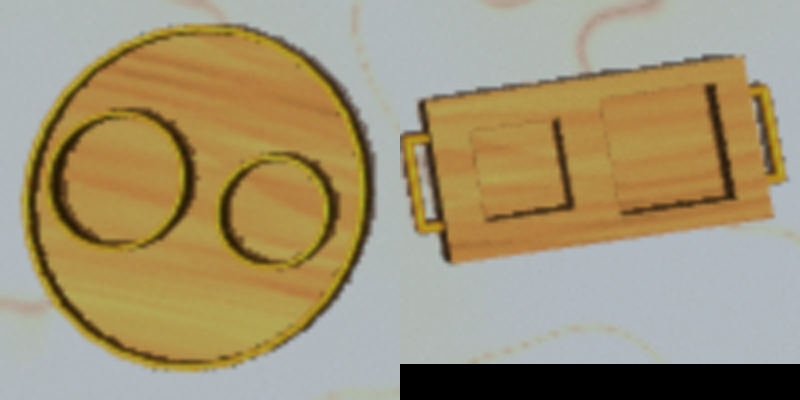

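```bash
python3 - <<'E'
from h import *
d=np.load("top0.npz")
# rings/pockets from crop pixels, at rim height
L=ray(d,121/4+60-.4,179/4+190-.4,.022);S=ray(d,277/4+60-.4,211/4+190-.4,.022)
print("round L,S",L.round(4),S.round(4),np.linalg.norm(L-S),"mid",(L+S)/2)
k=110/400
L=ray(d,(667.5-400)*k+330-.4,149*k+200-.4,.022);S=ray(d,(524-400)*k+330-.4,169*k+200-.4,.022)
print("obl L,S",L.round(4),S.round(4),np.linalg.norm(L-S))
# tray outlines by depth
P=cloud(d);z=np.nan_to_num(P[...,2])
hsv=cv2.cvtColor(d["frame"],cv2.COLOR_RGB2HSV)
m=((hsv[...,1]>100)&(hsv[...,0]>10)&(hsv[...,0]<30)&(z>.004)&(z<.04)).astype(np.uint8)
m=cv2.morphologyEx(m,cv2.MORPH_CLOSE,np.ones((5,5)))
m2=cv2.morphologyEx(m,cv2.MORPH_OPEN,np.ones((15,15)))
for c in cv2.findContours(m2,cv2.RETR_EXTERNAL,cv2.CHAIN_APPROX_NONE)[0]:
    if cv2.contourArea(c)<1500:continue
    h=.016 if c[:,0,0].mean()<200 else .022
    w=np.array([ray(d,*p[0],h)[:2] for p in c],np.float32)
    print(cv2.minAreaRect(w),cv2.fitEllipse(w))
E
```

```text
round L,S [0.5166 0.3912 0.022 ] [0.4986 0.2933 0.022 ] 0.09959396762945086 mid [0.50762796 0.34223556 0.022     ]
obl L,S [ 0.5148 -0.3832  0.022 ] [ 0.4997 -0.286   0.022 ] 0.09837580533680423
((0.507407546043396, -0.3325992822647095), (0.10952829569578171, 0.2526427209377289), 8.996256828308105) ((0.5076678991317749, -0.33399122953414917), (0.11923336982727051, 0.28661662340164185), 8.39764404296875)
((0.5071823596954346, 0.3469192385673523), (0.20779702067375183, 0.213894784450531), 1.0345500707626343) ((0.5073959827423096, 0.3466290533542633), (0.21116280555725098, 0.21485696732997894), 4.453819751739502)
```

Candidates (top view, 800x600): short mill = brown at (340,408), ztop 108 mm. It could be confused with the purple look-alike (318,348) or the tall mill (463,275), ztop 154 mm. Shaker is at (397,332), jigger (321,279) and salt (440,411). The crop shows the round tray's large ring on the left and small ring on the right; on the oblong tray the small pocket is on the left and the large one on the right. The height measurements already tell the mills apart. I'll set out for the shaker.

Request:
servo_tool(series=[[[0.9,-0.755,0,0,0,-0.2,1],[0.9,-0.755,0,0,0,-0.2,1],[0.9,-0.755,0,0,0,-0.2,1],[0.9,-0.755,0,0,0,-0.2,1],[0.9,-0.755,0,0,0,-0.2,1],[0.9,-0.755,0,0,0,-0.2,1],[0.9,-0.755,0,0,0,-0.2,1],[0.9,-0.755,0,0,0,-0.2,1],[0.9,-0.755,0,0,0,-0.2,1],[0.9,-0.755,0,0,0,-0.2,1],[0.9,-0.755,0,0,0,-0.2,1]]], grip_force=25)

```text
time_s: 1.02
tool_pos: [0.3927, -0.3127, 0.2224]
tool_rot: [-180.0, 0.0, 55.0]
force: [-0.7, -0.6, 0.5]
grip_width: 0.087
grasp_force: 0.0
```

```bash
cat > go.py <<'E'
# usage: go.py x y z yaw [x y z yaw ...] -> shift units (tool axes) and turn unit from present pose
import sys
from h import *
from cell import get_obs
o=get_obs();R=Ro.from_euler('xyz',o["tool_rot"],degrees=True);y0=o["tool_rot"][2]
print("t %.2f"%o["time_s"],"tcp",np.round(o["tool_pos"],4),"rpy",np.round(o["tool_rot"],2),"F",np.round(o["force"],1),"w %.4f g %.1f"%(o["grip_width"],o["grasp_force"]),"q",np.round(o["qpos"]))
a=np.array(sys.argv[1:],float).reshape(-1,4)
for t in a:
    s=R.inv().apply(t[:3]-o["tool_pos"])/.3;w=-((t[3]-y0+180)%360-180)/180
    print(t,"->",s.round(3),"wz",round(w,3),"min rows %.1f"%max(np.linalg.norm(s)*.3/.0417,abs(w)*180/7.16))
E
python3 go.py 0.574 -0.012 0.22 90
```

```text
t 1.02 tcp [ 0.3927 -0.3127  0.2224] rpy [-1.7999e+02  5.0000e-02  5.5020e+01] F [-0.7 -0.6  0.5] w 0.0870 g 0.0 q [ 57.   1. -22. 103.   1.  76.   0.]
[ 5.74e-01 -1.20e-02  2.20e-01  9.00e+01] -> [ 1.168 -0.079  0.007] wz -0.194 min rows 8.4
```

Request:
servo_tool(series=[[[1,-0.07,0,0,0,-0.194,1],[1,-0.07,0,0,0,-0.194,1],[1,-0.07,0,0,0,-0.194,1],[1,-0.07,0,0,0,-0.194,1],[1,-0.07,0,0,0,-0.194,1],[1,-0.07,0,0,0,-0.194,1],[1,-0.07,0,0,0,-0.194,1],[1,-0.07,0,0,0,-0.194,1],[1,-0.07,0,0,0,-0.194,1]]])

```text
time_s: 1.77
tool_pos: [0.5489, -0.0539, 0.2221]
tool_rot: [-180.0, -0.1, 90.0]
force: [-0.2, -0.1, 0.0]
grip_width: 0.0867
grasp_force: 0.0
```

```bash
python3 go.py 0.574 -0.012 0.2 90 0.574 -0.012 0.052 90; python3 - <<'E'
from h import *
from cell import eyes
ims=[]
for n in("side","top"):
    d=eyes.read_camera(n);np.savez(n+"1.npz",**d);u,v=map(int,px(d,[.574,-.012,.11]))
    ims.append(cv2.resize(d["frame"][v-60:v+60,u-60:u+60,::-1],(400,400),interpolation=cv2.INTER_CUBIC))
cv2.imwrite("pics/s1.png",np.clip(np.hstack(ims)*1.6,0,255).astype(np.uint8))
E
```

```text
t 1.77 tcp [ 0.5489 -0.0539  0.2221] rpy [-1.7999e+02 -1.1000e-01  9.0000e+01] F [-0.2 -0.1  0. ] w 0.0867 g 0.0 q [ 37.   9. -38.  96.   6.  77.  -2.]
[ 5.74e-01 -1.20e-02  2.00e-01  9.00e+01] -> [0.14  0.084 0.074] wz 0.0 min rows 1.3
[ 5.74e-01 -1.20e-02  5.20e-02  9.00e+01] -> [0.139 0.084 0.567] wz 0.0 min rows 4.2
```

View pics/s1.png

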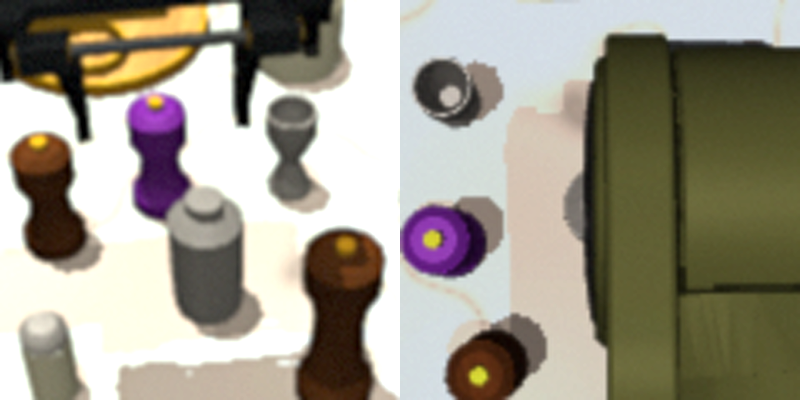

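The side crop shows the shaker (205,255) standing free, with the short brown mill (42,195), the purple mill (157,150), the jigger (292,145) and the tall mill (343,310) around it. The choice stands. I'll go down and grip.

Request:
servo_tool(series=[[[0.139,0.084,0.0,0,0,0,1],[0.139,0.084,0.0,0,0,0,1],[0.139,0.084,0.12,0,0,0,1],[0.139,0.084,0.24,0,0,0,1],[0.139,0.084,0.36,0,0,0,1],[0.139,0.084,0.48,0,0,0,1],[0.139,0.084,0.55,0,0,0,1],[0.139,0.084,0.567,0,0,0,1],[0.139,0.084,0.567,0,0,0,0.9],[0.139,0.084,0.567,0,0,0,0.3],[0.139,0.084,0.567,0,0,0,0.3],[0.139,0.084,0.567,0,0,0,0.3]]], grip_force=25)

```text
time_s: 2.87
tool_pos: [0.5747, -0.0152, 0.0545]
tool_rot: [179.8, 0.0, 89.7]
force: [-0.2, 0.6, 0.4]
grip_width: 0.0683
grasp_force: 0.0
```

Request:
servo_tool(series=[[[0,0,0,0,0,0,0.3],[0,0,0,0,0,0,0.3],[0,0,0,0,0,0,0.3],[0,0,0,0,0,0,0.3]]])

```text
time_s: 3.2
tool_pos: [0.5747, -0.0148, 0.0538]
tool_rot: [179.8, 0.0, 89.8]
force: [1.3, -0.2, 5.8]
grip_width: 0.0553
grasp_force: 25.0
```

```bash
python3 go.py 0.574 -0.012 0.052 90
```

```text
t 3.20 tcp [ 0.5747 -0.0148  0.0538] rpy [1.7982e+02 3.0000e-02 8.9760e+01] F [ 1.3 -0.2  5.8] w 0.0553 g 25.0 q [ 30.  22. -37. 104.  15.  59. -13.]
[ 5.74e-01 -1.20e-02  5.20e-02  9.00e+01] -> [ 0.009 -0.002  0.006] wz -0.001 min rows 0.1
```

Request:
servo_tool(series=[[[0,0,-0.04,0,0,0,0.3],[0,0,-0.14,0,0,0,0.3],[0,0,-0.27,0,0,0,0.3],[0,0,-0.4,0,0,0,0.3],[0,0,-0.5,0,0,0,0.3],[0.06,-0.01,-0.53,0,0,0,0.3],[0.18,-0.03,-0.53,0,0,0,0.3],[0.3,-0.05,-0.53,0,0,0,0.3],[0.42,-0.07,-0.53,0,0,0,0.3],[0.54,-0.09,-0.53,0,0,0,0.3],[0.66,-0.11,-0.53,0,0,0,0.3],[0.78,-0.13,-0.53,0,0,0,0.3]]])

```text
time_s: 4.2
tool_pos: [0.5334, 0.2205, 0.211]
tool_rot: [-179.9, 0.1, 89.8]
force: [1.2, 0.2, -2.1]
grip_width: 0.0554
grasp_force: 25.0
```

```bash
python3 go.py 0.5165 0.389 0.2 90 0.5165 0.389 0.062 90
```

```text
t 4.20 tcp [0.5334 0.2205 0.211 ] rpy [-1.7987e+02  8.0000e-02  8.9760e+01] F [ 1.2  0.2 -2.1] w 0.0554 g 25.0 q [ 15.  15. -47.  93.  11.  77. -34.]
[ 0.5165  0.389   0.2    90.    ] -> [ 0.561 -0.059  0.036] wz -0.001 min rows 4.1
[5.165e-01 3.890e-01 6.200e-02 9.000e+01] -> [ 0.562 -0.058  0.496] wz -0.001 min rows 5.4
```

Request:
servo_tool(series=[[[0.13,-0.014,0.0,0,0,0,0.3],[0.26,-0.028,0.02,0,0,0,0.3],[0.39,-0.04,0.04,0,0,0,0.3],[0.5,-0.052,0.1,0,0,0,0.3],[0.55,-0.057,0.2,0,0,0,0.3],[0.562,-0.058,0.28,0,0,0,0.3],[0.562,-0.058,0.36,0,0,0,0.3],[0.562,-0.058,0.38,0,0,0,0.3],[0.562,-0.058,0.38,0,0,0,0.3]]])

```text
time_s: 4.95
tool_pos: [0.5167, 0.3861, 0.0946]
tool_rot: [-179.7, 0.2, 89.8]
force: [0.2, 0.1, -2.5]
grip_width: 0.0554
grasp_force: 25.0
```

```bash
python3 go.py 0.5165 0.389 0.062 90; python3 - <<'E'
from h import *
from cell import eyes
ims=[]
for n in("side","top"):
    d=eyes.read_camera(n);np.savez(n+"2.npz",**d);u,v=map(int,px(d,[.51,.35,.03]));u=max(60,u);v=max(60,v)
    ims.append(cv2.resize(d["frame"][v-60:v+60,u-60:u+60,::-1],(400,400),interpolation=cv2.INTER_CUBIC))
cv2.imwrite("pics/s2.png",np.clip(np.hstack(ims)*1.6,0,255).astype(np.uint8))
E
```

```text
t 4.95 tcp [0.5167 0.3861 0.0946] rpy [-179.69    0.24   89.77] F [ 0.2  0.1 -2.5] w 0.0554 g 25.0 q [ -5.  30. -46.  91.  23.  69. -55.]
[5.165e-01 3.890e-01 6.200e-02 9.000e+01] -> [ 0.01  -0.     0.109] wz -0.001 min rows 0.8
```

View pics/s2.png

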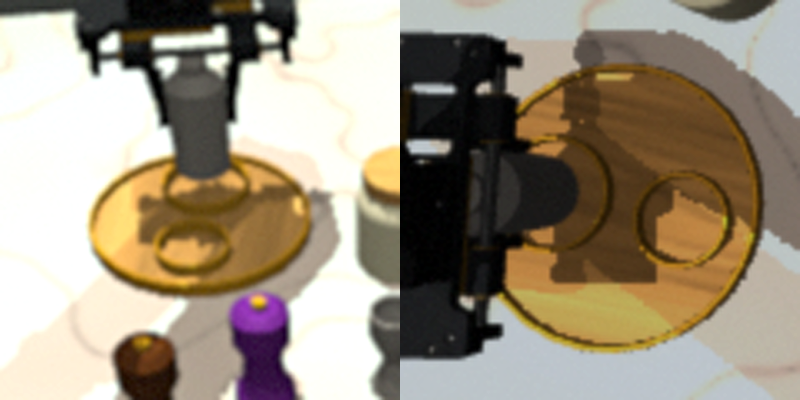

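The shaker hangs over the large ring, its foot at top-crop (540,190) with the ring centred on (553,193). I'll lower it gently.

Request:
servo_tool(series=[[[0.005,0,0.03,0,0,0,0.3],[0.005,0,0.06,0,0,0,0.3],[0.005,0,0.08,0,0,0,0.3],[0.005,0,0.09,0,0,0,0.3],[0.005,0,0.098,0,0,0,0.3],[0.005,0,0.103,0,0,0,0.3],[0.005,0,0.106,0,0,0,0.3],[0.005,0,0.106,0,0,0,0.3],[0.005,0,0.106,0,0,0,0.3]]])

```text
time_s: 5.8
tool_pos: [0.5186, 0.3898, 0.0658]
tool_rot: [180.0, -0.0, 89.8]
force: [-0.5, 0.1, -2.5]
grip_width: 0.0554
grasp_force: 25.0
```

```bash
python3 go.py 0.5165 0.389 0.0618 90
```

```text
t 5.80 tcp [0.5186 0.3898 0.0658] rpy [ 1.7999e+02 -1.0000e-02  8.9760e+01] F [-0.5  0.1 -2.5] w 0.0554 g 25.0 q [ -5.  32. -45.  92.  24.  66. -56.]
[5.165e-01 3.890e-01 6.180e-02 9.000e+01] -> [-0.003 -0.007  0.013] wz -0.001 min rows 0.1
```

Request:
servo_tool(series=[[[0,0,0.003,0,0,0,0.3],[0,0,0.006,0,0,0,0.3],[0,0,0.009,0,0,0,0.3],[0,0,0.012,0,0,0,0.3],[0,0,0.015,0,0,0,0.3],[0,0,0.015,0,0,0,0.3]]])

```text
time_s: 6.3
tool_pos: [0.5186, 0.3898, 0.0618]
tool_rot: [180.0, 0.0, 89.8]
force: [-1.0, -0.9, 2.1]
grip_width: 0.0553
grasp_force: 25.0
```

Request:
servo_tool(series=[[[0,0,0.015,0,0,0,0.7],[0,0,0.015,0,0,0,0.8],[0,0,0.015,0,0,0,0.9],[0,0,0.015,0,0,0,1],[0,0,0.015,0,0,0,1],[0,0,-0.03,0,0,0,1],[0,0,-0.1,0,0,0,1],[0,0,-0.2,0,0,0,1],[0,0,-0.32,0,0,0,1],[0,0,-0.44,0,0,0,1],[0,0,-0.5,0,0,0,1],[0,0,-0.5,0,0,0,1]]])

```text
time_s: 7.3
tool_pos: [0.5202, 0.3922, 0.2182]
tool_rot: [179.5, -0.3, 89.8]
force: [-0.2, 0.6, 0.4]
grip_width: 0.0871
grasp_force: 0.0
```

```bash
python3 go.py 0.656 0.104 0.21 90 0.656 0.104 0.055 90;  python3 - <<'E'
from h import *
from cell import eyes
ims=[]
for n in("side","top"):
    d=eyes.read_camera(n);np.savez(n+"3.npz",**d);u,v=map(int,px(d,[.51,.35,.03]));u=max(60,u);v=max(60,v)
    ims.append(cv2.resize(d["frame"][v-60:v+60,u-60:u+60,::-1],(400,400),interpolation=cv2.INTER_CUBIC))
cv2.imwrite("pics/s3.png",np.clip(np.hstack(ims)*1.6,0,255).astype(np.uint8))
E
```

```text
t 7.30 tcp [0.5202 0.3922 0.2182] rpy [179.54  -0.35  89.77] F [-0.2  0.6  0.4] w 0.0871 g 0.0 q [ -3.  25. -48.  83.  19.  80. -53.]
[ 0.656  0.104  0.21  90.   ] -> [-0.959  0.456  0.025] wz -0.001 min rows 7.6
[6.56e-01 1.04e-01 5.50e-02 9.00e+01] -> [-0.962  0.452  0.542] wz -0.001 min rows 8.6
```

View pics/s3.png

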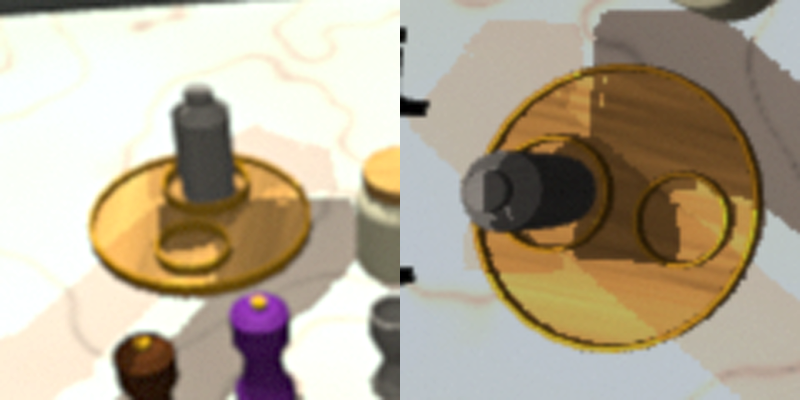

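The shaker stands upright inside the large ring: side crop (203,150), top-crop foot near (570,190). The jigger is next.

Request:
servo_tool(series=[[[-0.12,0.057,0,0,0,0,1],[-0.25,0.12,0,0,0,0,1],[-0.38,0.18,0,0,0,0,1],[-0.5,0.237,0,0,0,0,1],[-0.62,0.29,0,0,0,0,1],[-0.74,0.35,0,0,0,0,1],[-0.86,0.41,0.02,0,0,0,1],[-0.94,0.445,0.1,0,0,0,1],[-0.96,0.455,0.2,0,0,0,1],[-0.96,0.455,0.3,0,0,0,1],[-0.96,0.455,0.3,0,0,0,1]]], grip_force=15)

```text
time_s: 8.32
tool_pos: [0.649, 0.0979, 0.1128]
tool_rot: [-179.2, 0.1, 89.6]
force: [-1.5, -0.2, -2.6]
grip_width: 0.0872
grasp_force: 0.0
```

```bash
python3 go.py 0.656 0.104 0.055 90;  python3 - <<'E'
from h import *
from cell import eyes
ims=[]
for n in("side","top"):
    d=eyes.read_camera(n);np.savez(n+"4.npz",**d);u,v=map(int,px(d,[.656,.104,.08]));u=max(60,u);v=max(60,v)
    ims.append(cv2.resize(d["frame"][v-60:v+60,u-60:u+60,::-1],(400,400),interpolation=cv2.INTER_CUBIC))
cv2.imwrite("pics/s4.png",np.clip(np.hstack(ims)*1.6,0,255).astype(np.uint8))
E
```

```text
t 8.32 tcp [0.649  0.0979 0.1128] rpy [-1.7922e+02  1.3000e-01  8.9640e+01] F [-1.5 -0.2 -2.6] w 0.0872 g 0.0 q [ 20.  30. -42.  88.  20.  71. -25.]
[6.56e-01 1.04e-01 5.50e-02 9.00e+01] -> [0.021 0.026 0.192] wz -0.002 min rows 1.4
```

View pics/s4.png

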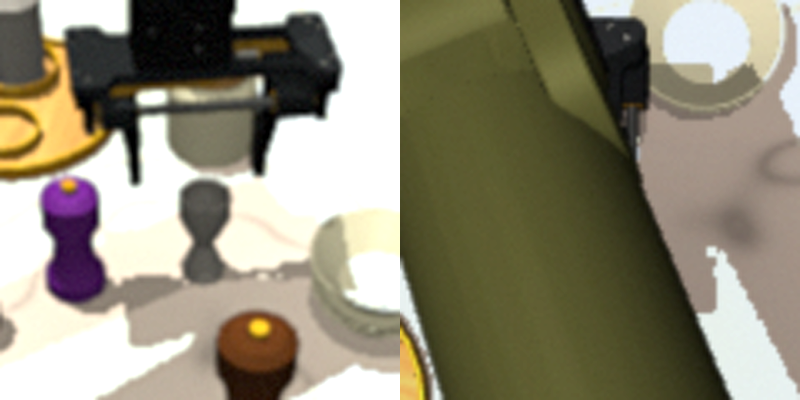

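The fingers straddle the jigger: side crop shows them at (135,180) and (260,175) with the jigger at (205,230). I'll let the arm settle before descending.

Request:
servo_tool(series=[[[0,0,0,0,0,0,1],[0,0,0,0,0,0,1],[0,0,0,0,0,0,1]]])

```text
time_s: 8.67
tool_pos: [0.6548, 0.1022, 0.1233]
tool_rot: [179.8, -0.0, 89.8]
force: [-1.1, -0.0, 0.2]
grip_width: 0.087
grasp_force: 0.0
```

```bash
python3 go.py 0.6562 0.104 0.055 90
```

```text
t 8.67 tcp [0.6548 0.1022 0.1233] rpy [ 1.7982e+02 -2.0000e-02  8.9820e+01] F [-1.1 -0.   0.2] w 0.0870 g 0.0 q [ 20.  29. -42.  87.  20.  71. -25.]
[6.562e-01 1.040e-01 5.500e-02 9.000e+01] -> [0.006 0.004 0.228] wz -0.001 min rows 1.6
```

Request:
servo_tool(series=[[[0.005,0.003,0.06,0,0,0,1],[0.005,0.003,0.13,0,0,0,1],[0.005,0.003,0.19,0,0,0,1],[0.005,0.003,0.22,0,0,0,1],[0.005,0.003,0.228,0,0,0,1],[0.005,0.003,0.228,0,0,0,0.7],[0.005,0.003,0.228,0,0,0,0.55],[0.005,0.003,0.228,0,0,0,0.4],[0.005,0.003,0.228,0,0,0,0.3],[0.005,0.003,0.228,0,0,0,0.2],[0.005,0.003,0.228,0,0,0,0.2],[0.005,0.003,0.228,0,0,0,0.2]]], grip_force=15)

```text
time_s: 9.67
tool_pos: [0.6549, 0.1025, 0.053]
tool_rot: [180.0, 0.0, 89.8]
force: [0.6, -0.3, 0.0]
grip_width: 0.0482
grasp_force: 0.0
```

Request:
servo_tool(series=[[[0,0,0,0,0,0,0.2],[0,0,0,0,0,0,0.2],[0,0,0,0,0,0,0.2]]])

```text
time_s: 9.92
tool_pos: [0.6551, 0.1025, 0.0529]
tool_rot: [180.0, -0.0, 89.8]
force: [1.2, -0.2, 1.4]
grip_width: 0.0404
grasp_force: 14.8
```

```bash
python3 go.py 0.656 0.104 0.21 90 0.4985 0.293 .21 90
```

```text
t 9.92 tcp [0.6551 0.1025 0.0529] rpy [179.96  -0.    89.76] F [ 1.2 -0.2  1.4] w 0.0404 g 14.8 q [ 19.  33. -40.  90.  23.  65. -27.]
[ 0.656  0.104  0.21  90.   ] -> [ 0.005  0.003 -0.524] wz -0.001 min rows 3.8
[ 0.4985  0.293   0.21   90.    ] -> [ 0.633 -0.524 -0.524] wz -0.001 min rows 7.0
```

Request:
servo_tool(series=[[[0,0,-0.04,0,0,0,0.2],[0,0,-0.14,0,0,0,0.2],[0,0,-0.26,0,0,0,0.2],[0,0,-0.38,0,0,0,0.2],[0.05,-0.04,-0.45,0,0,0,0.2],[0.14,-0.12,-0.45,0,0,0,0.2],[0.23,-0.19,-0.45,0,0,0,0.2],[0.32,-0.265,-0.45,0,0,0,0.2],[0.41,-0.34,-0.45,0,0,0,0.2],[0.5,-0.415,-0.45,0,0,0,0.2],[0.58,-0.48,-0.45,0,0,0,0.2],[0.625,-0.515,-0.43,0,0,0,0.2]]])

```text
time_s: 10.92
tool_pos: [0.4976, 0.2953, 0.1837]
tool_rot: [179.9, -0.1, 90.1]
force: [-0.3, 0.5, -0.8]
grip_width: 0.0401
grasp_force: 14.8
```

Request:
servo_tool(series=[[[0.006,-0.006,0.05,0,0,0,0.2],[0.006,-0.006,0.15,0,0,0,0.2],[0.006,-0.006,0.25,0,0,0,0.2],[0.006,-0.006,0.29,0,0,0,0.2],[0.006,-0.006,0.3,0,0,0,0.2],[0.006,-0.006,0.3,0,0,0,0.2],[0.006,-0.006,0.3,0,0,0,0.2]]])

```text
time_s: 11.5
tool_pos: [0.5, 0.2932, 0.0933]
tool_rot: [179.9, -0.1, 89.8]
force: [0.4, -0.1, -0.9]
grip_width: 0.04
grasp_force: 14.8
```

```bash
python3 go.py 0.4985 0.292 0.061 90;python3 - <<'E'
from h import *
from cell import eyes
ims=[]
for n in("side","top"):
    d=eyes.read_camera(n);np.savez(n+"5.npz",**d);u,v=map(int,px(d,[.51,.35,.03]));u=max(60,u);v=max(60,v)
    ims.append(cv2.resize(d["frame"][v-60:v+60,u-60:u+60,::-1],(400,400),interpolation=cv2.INTER_CUBIC))
cv2.imwrite("pics/s5.png",np.clip(np.hstack(ims)*1.6,0,255).astype(np.uint8))
E
```

```text
t 11.50 tcp [0.5    0.2932 0.0933] rpy [ 1.7991e+02 -6.0000e-02  8.9750e+01] F [ 0.4 -0.1 -0.9] w 0.0400 g 14.8 q [  7.  22. -48. 101.  18.  65. -47.]
[4.985e-01 2.920e-01 6.100e-02 9.000e+01] -> [-0.004 -0.005  0.108] wz -0.001 min rows 0.8
```

View pics/s5.png

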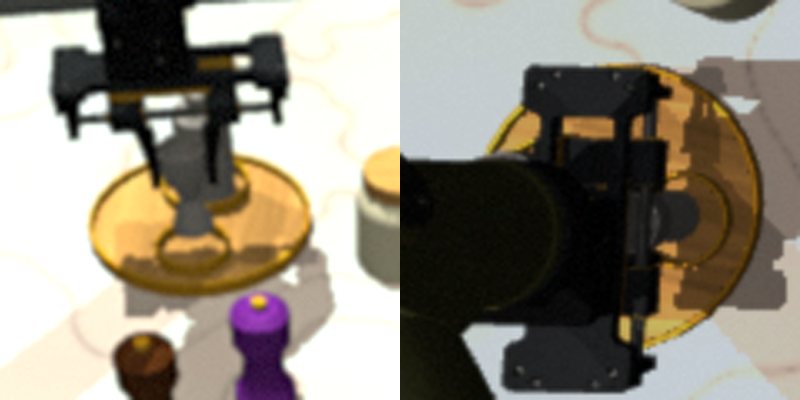

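The jigger hangs upright over the small ring: side crop (193,225) against the ring at (193,248). I'll lower it.

Request:
servo_tool(series=[[[-0.003,-0.003,0.03,0,0,0,0.2],[-0.003,-0.003,0.06,0,0,0,0.2],[-0.003,-0.003,0.08,0,0,0,0.2],[-0.003,-0.003,0.09,0,0,0,0.2],[-0.003,-0.003,0.095,0,0,0,0.2],[-0.003,-0.003,0.098,0,0,0,0.2],[-0.003,-0.003,0.1,0,0,0,0.2],[-0.003,-0.003,0.1,0,0,0,0.2],[-0.003,-0.003,0.1,0,0,0,0.2]]])

```text
time_s: 12.35
tool_pos: [0.4985, 0.2918, 0.0619]
tool_rot: [180.0, -0.0, 89.8]
force: [-0.6, -0.0, -2.2]
grip_width: 0.0404
grasp_force: 14.8
```

Request:
servo_tool(series=[[[0,0,0.002,0,0,0,0.2],[0,0,0.004,0,0,0,0.2],[0,0,0.006,0,0,0,0.2],[0,0,0.006,0,0,0,0.2],[0,0,0.006,0,0,0,0.2]]])

```text
time_s: 12.77
tool_pos: [0.4988, 0.292, 0.0607]
tool_rot: [179.9, -0.0, 89.8]
force: [-0.5, -0.3, 5.0]
grip_width: 0.0403
grasp_force: 14.8
```

Request:
servo_tool(series=[[[0,0,0,0,0,0,0.5],[0,0,0,0,0,0,0.6],[0,0,0,0,0,0,0.75],[0,0,0,0,0,0,0.9],[0,0,0,0,0,0,0.9],[0,0,-0.03,0,0,0,0.9],[0,0,-0.1,0,0,0,0.9],[0,0,-0.2,0,0,0,0.9],[0,0,-0.32,0,0,0,0.9],[0,0,-0.44,0,0,0,0.9],[0,0,-0.5,0,0,0,0.9],[0,0,-0.5,0,0,0,0.9]]])

```text
time_s: 13.77
tool_pos: [0.5003, 0.2937, 0.2157]
tool_rot: [179.5, -0.2, 89.8]
force: [0.9, -0.1, 0.5]
grip_width: 0.0783
grasp_force: 0.0
```

```bash
python3 go.py 0.459 0.069 0.21 90 0.459 0.069 0.065 90;python3 - <<'E'
from h import *
from cell import eyes
ims=[]
for n in("side","top"):
    d=eyes.read_camera(n);np.savez(n+"6.npz",**d);u,v=map(int,px(d,[.51,.35,.03]));u=max(60,u);v=max(60,v)
    ims.append(cv2.resize(d["frame"][v-60:v+60,u-60:u+60,::-1],(400,400),interpolation=cv2.INTER_CUBIC))
cv2.imwrite("pics/s6.png",np.clip(np.hstack(ims)*1.6,0,255).astype(np.uint8))
E
```

```text
t 13.77 tcp [0.5003 0.2937 0.2157] rpy [179.54  -0.21  89.78] F [ 0.9 -0.1  0.5] w 0.0783 g 0.0 q [ 10.  16. -51.  93.  12.  77. -43.]
[4.59e-01 6.90e-02 2.10e-01 9.00e+01] -> [-0.75  -0.135  0.015] wz -0.001 min rows 5.5
[4.59e-01 6.90e-02 6.50e-02 9.00e+01] -> [-0.751 -0.139  0.499] wz -0.001 min rows 6.6
```

View pics/s6.png

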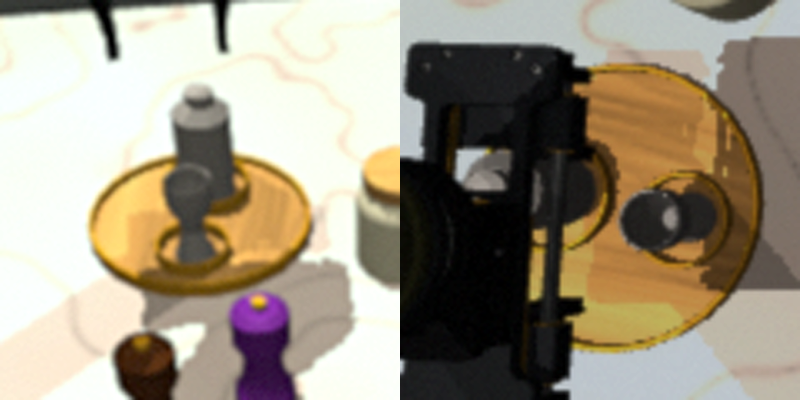

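The jigger stands upright in the small ring (side crop (188,215)), and the shaker is undisturbed. Next is the brown short mill, with the yaw at 60° so the fingers keep clear of the purple one.

Request:
servo_tool(series=[[[-0.12,-0.022,0,0,0,0.03,0.9],[-0.24,-0.044,0,0,0,0.06,0.9],[-0.36,-0.066,0,0,0,0.09,0.9],[-0.48,-0.088,0,0,0,0.12,0.9],[-0.6,-0.11,0,0,0,0.15,0.9],[-0.7,-0.127,0,0,0,0.166,0.9],[-0.75,-0.137,0.05,0,0,0.166,0.9],[-0.75,-0.137,0.12,0,0,0.166,0.9],[-0.75,-0.137,0.18,0,0,0.166,0.9],[-0.75,-0.137,0.2,0,0,0.166,0.9],[-0.75,-0.137,0.2,0,0,0.166,0.9],[-0.75,-0.137,0.2,0,0,0.166,0.9]]], grip_force=25)

```text
time_s: 14.87
tool_pos: [0.4559, 0.0671, 0.1496]
tool_rot: [-179.9, 0.0, 59.9]
force: [-0.1, -0.3, 0.3]
grip_width: 0.0782
grasp_force: 0.0
```

```bash
python3 go.py 0.459 0.069 0.063 60;python3 - <<'E'
from h import *
from cell import eyes
ims=[]
for n in("side","top"):
    d=eyes.read_camera(n);np.savez(n+"7.npz",**d);u,v=map(int,px(d,[.459,.069,.1]));u=max(60,u);v=max(60,v)
    ims.append(cv2.resize(d["frame"][v-60:v+60,u-60:u+60,::-1],(400,400),interpolation=cv2.INTER_CUBIC))
cv2.imwrite("pics/s7.png",np.clip(np.hstack(ims)*1.6,0,255).astype(np.uint8))
E
```

```text
t 14.87 tcp [0.4559 0.0671 0.1496] rpy [-1.7992e+02  2.0000e-02  5.9920e+01] F [-0.1 -0.3  0.3] w 0.0782 g 0.0 q [ 29.  -0. -40. 113.  -0.  67. -41.]
[ 0.459  0.069  0.063 60.   ] -> [0.011 0.006 0.289] wz -0.0 min rows 2.1
```

View pics/s7.png

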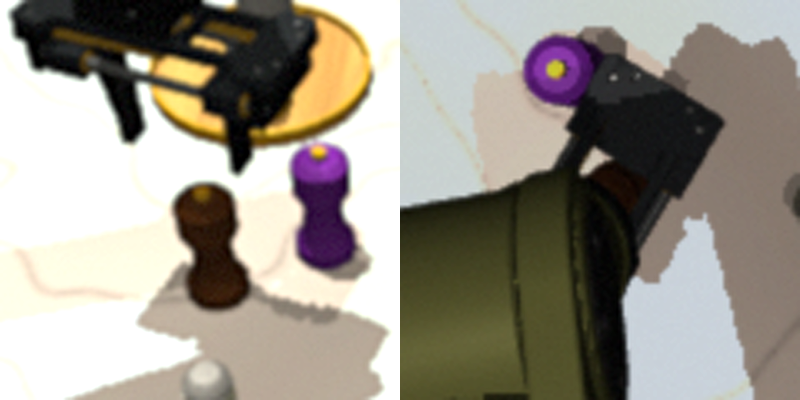

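The brown mill (205,245 in the side crop) sits between the open fingers, and the purple one (322,205) is outside them. I'll descend and grip.

Request:
servo_tool(series=[[[0.01,0.005,0.06,0,0,0,0.9],[0.01,0.005,0.14,0,0,0,0.9],[0.01,0.005,0.22,0,0,0,0.9],[0.01,0.005,0.27,0,0,0,0.9],[0.01,0.005,0.285,0,0,0,0.9],[0.01,0.005,0.285,0,0,0,0.8],[0.01,0.005,0.285,0,0,0,0.6],[0.01,0.005,0.285,0,0,0,0.4],[0.01,0.005,0.285,0,0,0,0.3],[0.01,0.005,0.285,0,0,0,0.3],[0.01,0.005,0.285,0,0,0,0.3],[0.01,0.005,0.285,0,0,0,0.3]]])

```text
time_s: 15.97
tool_pos: [0.4596, 0.0687, 0.0651]
tool_rot: [179.9, -0.0, 59.9]
force: [-1.4, 0.6, 2.7]
grip_width: 0.0472
grasp_force: 25.0
```

Request:
servo_tool(series=[[[0,0,0,0,0,0,0.3],[0,0,0,0,0,0,0.3],[0,0,0,0,0,0,0.3]]])

```text
time_s: 16.22
tool_pos: [0.4596, 0.0688, 0.0651]
tool_rot: [179.9, -0.0, 59.9]
force: [-0.7, 0.0, 5.9]
grip_width: 0.047
grasp_force: 25.0
```

```bash
python3 go.py 0.459 0.069 0.22 60 0.49 -0.2 .22 60 .515 -.383 .22 60
```

```text
t 16.22 tcp [0.4596 0.0688 0.0651] rpy [ 1.7995e+02 -2.0000e-02  5.9880e+01] F [-0.7  0.   5.9] w 0.0470 g 25.0 q [ 27.   7. -41. 118.   5.  57. -46.]
[ 0.459  0.069  0.22  60.   ] -> [-0.    -0.002 -0.516] wz -0.001 min rows 3.7
[ 0.49 -0.2   0.22 60.  ] -> [-0.724  0.538 -0.516] wz -0.001 min rows 7.5
[ 0.515 -0.383  0.22  60.   ] -> [-1.21   0.916 -0.516] wz -0.001 min rows 11.5
```

Request:
servo_tool(series=[[[0,0,-0.04,0,0,0,0.3],[0,0,-0.14,0,0,0,0.3],[0,0,-0.26,0,0,0,0.3],[0,0,-0.38,0,0,0,0.3],[-0.03,0.02,-0.46,0,0,0,0.3],[-0.1,0.074,-0.5,0,0,0,0.3],[-0.19,0.14,-0.5,0,0,0,0.3],[-0.29,0.215,-0.5,0,0,0,0.3],[-0.39,0.29,-0.5,0,0,0,0.3],[-0.49,0.365,-0.5,0,0,0,0.3],[-0.59,0.44,-0.5,0,0,0,0.3],[-0.69,0.515,-0.5,0,0,0,0.3]]])

```text
time_s: 17.22
tool_pos: [0.4882, -0.1898, 0.2136]
tool_rot: [-179.9, 0.0, 59.9]
force: [0.4, 1.2, -2.5]
grip_width: 0.0474
grasp_force: 25.0
```

```bash
python3 go.py .515 -.383 .22 60 .515 -.383 .105 60
```

```text
t 17.22 tcp [ 0.4882 -0.1898  0.2136] rpy [-1.7994e+02  4.0000e-02  5.9870e+01] F [ 0.4  1.2 -2.5] w 0.0474 g 25.0 q [ 43.   5. -26. 101.   2.  75. -13.]
[ 0.515 -0.383  0.22  60.   ] -> [-0.512  0.401 -0.021] wz -0.001 min rows 4.7
[ 0.515 -0.383  0.105 60.   ] -> [-0.512  0.401  0.362] wz -0.001 min rows 5.4
```

Request:
servo_tool(series=[[[-0.1,0.08,0,0,0,0,0.3],[-0.2,0.16,0,0,0,0,0.3],[-0.3,0.24,0,0,0,0,0.3],[-0.4,0.315,0.04,0,0,0,0.3],[-0.48,0.375,0.1,0,0,0,0.3],[-0.512,0.4,0.18,0,0,0,0.3],[-0.512,0.4,0.26,0,0,0,0.3],[-0.512,0.4,0.32,0,0,0,0.3],[-0.512,0.4,0.34,0,0,0,0.3],[-0.512,0.4,0.34,0,0,0,0.3],[-0.512,0.4,0.34,0,0,0,0.3]]])

```text
time_s: 18.13
tool_pos: [0.5157, -0.3809, 0.1126]
tool_rot: [-180.0, 0.0, 59.9]
force: [0.6, -0.9, -1.9]
grip_width: 0.0469
grasp_force: 25.0
```

```bash
python3 go.py .515 -.383 .073 60;python3 - <<'E'
from h import *
from cell import eyes
ims=[]
for n in("side","top"):
    d=eyes.read_camera(n);np.savez(n+"8.npz",**d);u,v=map(int,px(d,[.51,-.35,.03]));u=min(max(60,u),452);v=min(max(60,v),324)
    ims.append(cv2.resize(d["frame"][v-60:v+60,u-60:u+60,::-1],(400,400),interpolation=cv2.INTER_CUBIC))
cv2.imwrite("pics/s8.png",np.clip(np.hstack(ims)*1.6,0,255).astype(np.uint8))
E
```

```text
t 18.13 tcp [ 0.5157 -0.3809  0.1126] rpy [-179.99    0.     59.91] F [ 0.6 -0.9 -1.9] w 0.0469 g 25.0 q [ 49.  23. -19.  92.   8.  67.  -2.]
[ 0.515 -0.383  0.073 60.   ] -> [-0.007  0.002  0.132] wz -0.001 min rows 1.0
```

View pics/s8.png

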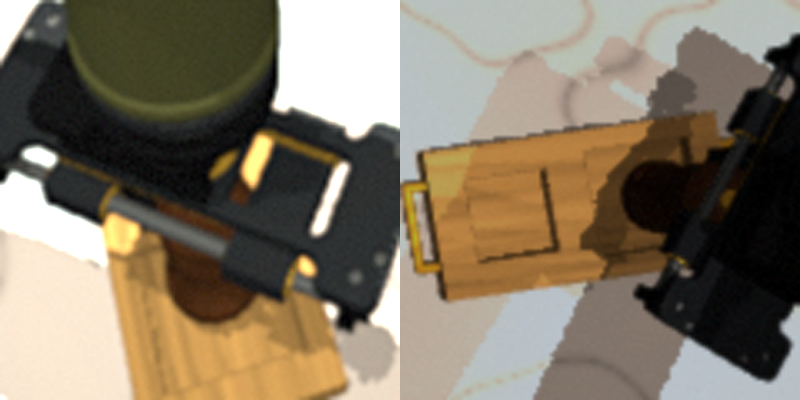

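The mill's foot (crop (657,197)) lies over the large pocket's centre (about (642,195)) once parallax is allowed for. I'll lower it.

Request:
servo_tool(series=[[[-0.006,0.002,0.03,0,0,0,0.3],[-0.006,0.002,0.06,0,0,0,0.3],[-0.006,0.002,0.09,0,0,0,0.3],[-0.006,0.002,0.105,0,0,0,0.3],[-0.006,0.002,0.115,0,0,0,0.3],[-0.006,0.002,0.12,0,0,0,0.3],[-0.006,0.002,0.12,0,0,0,0.3],[-0.006,0.002,0.12,0,0,0,0.3]]])

```text
time_s: 18.9
tool_pos: [0.5154, -0.383, 0.0766]
tool_rot: [180.0, 0.0, 59.9]
force: [-0.2, 0.3, -2.0]
grip_width: 0.0475
grasp_force: 25.0
```

Request:
servo_tool(series=[[[0,0,0.003,0,0,0,0.3],[0,0,0.006,0,0,0,0.3],[0,0,0.009,0,0,0,0.3],[0,0,0.009,0,0,0,0.3],[0,0,0.009,0,0,0,0.3]]])

```text
time_s: 19.32
tool_pos: [0.5151, -0.3829, 0.0738]
tool_rot: [180.0, 0.0, 59.9]
force: [0.4, -0.1, -1.9]
grip_width: 0.0471
grasp_force: 25.0
```

Request:
servo_tool(series=[[[0,0,0.002,0,0,0,0.3],[0,0,0.004,0,0,0,0.3],[0,0,0.006,0,0,0,0.3],[0,0,0.006,0,0,0,0.3],[0,0,0.006,0,0,0,0.3]]])

```text
time_s: 19.73
tool_pos: [0.5153, -0.383, 0.0732]
tool_rot: [180.0, 0.0, 59.9]
force: [-2.7, 2.2, 5.3]
grip_width: 0.0471
grasp_force: 25.0
```

Contact with the floor (force up to +5 N). I'll release and rise.

Request:
servo_tool(series=[[[0,0,0,0,0,0,0.58],[0,0,0,0,0,0,0.7],[0,0,0,0,0,0,0.8],[0,0,0,0,0,0,0.9],[0,0,0,0,0,0,0.9],[0,0,-0.03,0,0,0,0.9],[0,0,-0.1,0,0,0,0.9],[0,0,-0.2,0,0,0,0.9],[0,0,-0.32,0,0,0,0.9],[0,0,-0.42,0,0,0,0.9],[0,0,-0.45,0,0,0,0.9],[0,0,-0.45,0,0,0,0.9]]])

```text
time_s: 20.73
tool_pos: [0.5171, -0.384, 0.2116]
tool_rot: [179.6, 0.1, 59.9]
force: [0.1, -0.2, -0.1]
grip_width: 0.078
grasp_force: 0.0
```

```bash
python3 go.py .454 -.081 .12 75 .454 -.081 .03 75;python3 - <<'E'
from h import *
from cell import eyes
ims=[]
for n in("side","top"):
    d=eyes.read_camera(n);np.savez(n+"9.npz",**d);u,v=map(int,px(d,[.51,-.35,.03]));u=min(max(60,u),452);v=min(max(60,v),324)
    ims.append(cv2.resize(d["frame"][v-60:v+60,u-60:u+60,::-1],(400,400),interpolation=cv2.INTER_CUBIC))
cv2.imwrite("pics/s9.png",np.clip(np.hstack(ims)*1.6,0,255).astype(np.uint8))
P=cloud(d);m=(abs(P[...,0]-.51)<.05)&(abs(P[...,1]+.38)<.06)&(P[...,2]>.1)&(P[...,2]<.125)
if m.sum():print(m.sum(),np.nanmean(P[m],0))
E
```

```text
t 20.73 tcp [ 0.5171 -0.384   0.2116] rpy [1.7957e+02 6.0000e-02 5.9880e+01] F [ 0.1 -0.2 -0.1] w 0.0780 g 0.0 q [ 49.  19. -19.  85.   6.  77.  -0.]
[ 0.454 -0.081  0.12  75.   ] -> [ 0.768 -0.691  0.299] wz -0.084 min rows 7.7
[ 4.54e-01 -8.10e-02  3.00e-02  7.50e+01] -> [ 0.769 -0.693  0.599] wz -0.084 min rows 8.6
369 [ 0.51426031 -0.37915818  0.10762547]
```

View pics/s9.png

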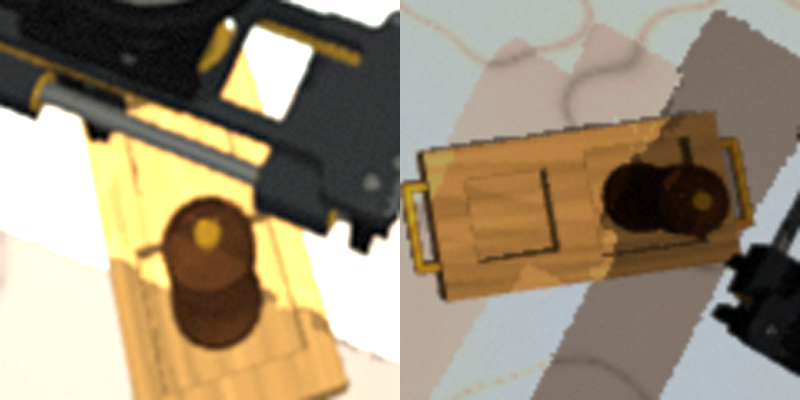

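The short mill stands upright in the large pocket: foot at top crop (635,197), knob at (703,200). Now the salt shaker.

Request:
servo_tool(series=[[[0.1,-0.09,0,0,0,-0.03,0.8],[0.2,-0.18,0,0,0,-0.06,0.8],[0.3,-0.27,0,0,0,-0.09,0.8],[0.4,-0.36,0,0,0,-0.12,0.8],[0.5,-0.45,0.02,0,0,-0.15,0.8],[0.6,-0.54,0.06,0,0,-0.167,0.8],[0.7,-0.63,0.12,0,0,-0.167,0.8],[0.768,-0.692,0.2,0,0,-0.167,0.8],[0.768,-0.692,0.28,0,0,-0.167,0.8],[0.768,-0.692,0.32,0,0,-0.167,0.8],[0.768,-0.692,0.32,0,0,-0.167,0.8],[0.768,-0.692,0.32,0,0,-0.167,0.8]]], grip_force=20)

```text
time_s: 21.83
tool_pos: [0.4496, -0.0792, 0.1093]
tool_rot: [-179.8, -0.1, 89.9]
force: [-0.3, 0.4, 1.1]
grip_width: 0.0693
grasp_force: 0.0
```

```bash
python3 go.py .454 -.081 .028 90;python3 - <<'E'
from h import *
from cell import eyes
ims=[]
for n in("side","top"):
    d=eyes.read_camera(n);np.savez(n+"10.npz",**d);u,v=map(int,px(d,[.454,-.081,.06]));u=min(max(60,u),452);v=min(max(60,v),324)
    ims.append(cv2.resize(d["frame"][v-60:v+60,u-60:u+60,::-1],(400,400),interpolation=cv2.INTER_CUBIC))
cv2.imwrite("pics/s10.png",np.clip(np.hstack(ims)*1.6,0,255).astype(np.uint8))
E
```

```text
t 21.83 tcp [ 0.4496 -0.0792  0.1093] rpy [-1.7978e+02 -8.0000e-02  8.9940e+01] F [-0.3  0.4  1.1] w 0.0693 g 0.0 q [ 40.   2. -34. 116.   1.  62.   6.]
[ 4.54e-01 -8.10e-02  2.80e-02  9.00e+01] -> [-0.006  0.016  0.271] wz -0.0 min rows 2.0
```

View pics/s10.png

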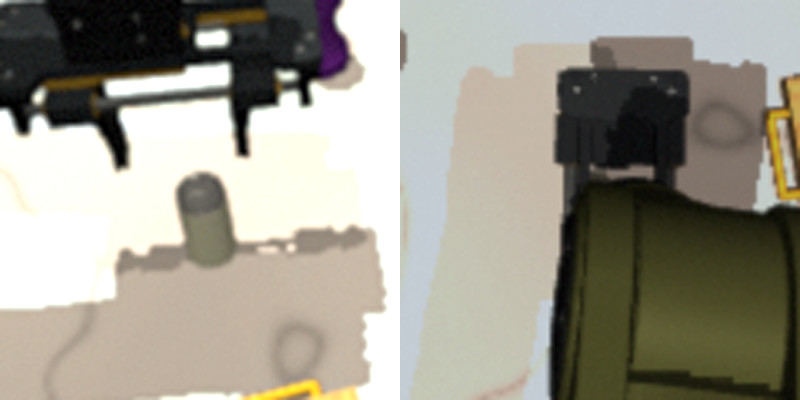

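The salt shaker stands at side crop (205,215), between the open fingers (120,165) and (243,155). I'll correct by 4 mm in x and descend.

Request:
servo_tool(series=[[[-0.005,0.014,0.03,0,0,0,0.8],[-0.005,0.014,0.1,0,0,0,0.8],[-0.005,0.014,0.18,0,0,0,0.8],[-0.005,0.014,0.24,0,0,0,0.8],[-0.005,0.014,0.265,0,0,0,0.8],[-0.005,0.014,0.265,0,0,0,0.7],[-0.005,0.014,0.265,0,0,0,0.55],[-0.005,0.014,0.265,0,0,0,0.4],[-0.005,0.014,0.265,0,0,0,0.3],[-0.005,0.014,0.265,0,0,0,0.2],[-0.005,0.014,0.265,0,0,0,0.2],[-0.005,0.014,0.265,0,0,0,0.2]]])

```text
time_s: 22.93
tool_pos: [0.4558, -0.0811, 0.032]
tool_rot: [180.0, 0.0, 89.9]
force: [-0.6, 0.6, 2.9]
grip_width: 0.0345
grasp_force: 19.9
```

Request:
servo_tool(series=[[[0,0,0,0,0,0,0.2],[0,0,0,0,0,0,0.2],[0,0,0,0,0,0,0.2]]])

```text
time_s: 23.18
tool_pos: [0.4558, -0.0811, 0.032]
tool_rot: [180.0, 0.0, 89.9]
force: [-1.3, -1.0, 6.0]
grip_width: 0.0344
grasp_force: 19.9
```

```bash
python3 go.py .4997 -.286 .12 90
```

```text
t 23.18 tcp [ 0.4558 -0.0811  0.032 ] rpy [1.7996e+02 3.0000e-02 8.9930e+01] F [-1.3 -1.   6. ] w 0.0344 g 19.9 q [ 39.   9. -34. 120.   6.  53.   2.]
[ 0.4997 -0.286   0.12   90.    ] -> [-0.683  0.147 -0.293] wz -0.0 min rows 5.4
```

Request:
servo_tool(series=[[[0,0,-0.04,0,0,0,0.2],[0,0,-0.14,0,0,0,0.2],[0,0,-0.26,0,0,0,0.2],[-0.05,0.01,-0.34,0,0,0,0.2],[-0.15,0.032,-0.36,0,0,0,0.2],[-0.25,0.054,-0.36,0,0,0,0.2],[-0.35,0.075,-0.36,0,0,0,0.2],[-0.45,0.097,-0.36,0,0,0,0.2],[-0.55,0.118,-0.36,0,0,0,0.2],[-0.64,0.138,-0.36,0,0,0,0.2],[-0.68,0.147,-0.34,0,0,0,0.2],[-0.68,0.147,-0.28,0,0,0,0.2]]])

```text
time_s: 24.18
tool_pos: [0.5005, -0.2895, 0.1166]
tool_rot: [179.8, 0.2, 89.7]
force: [-1.2, 0.2, -0.8]
grip_width: 0.0343
grasp_force: 20.0
```

Request:
servo_tool(series=[[[0,0,0.06,0,0,0,0.2],[0,0,0.1,0,0,0,0.2],[0,0,0.13,0,0,0,0.2],[0,0,0.13,0,0,0,0.2],[0,0,0.13,0,0,0,0.2],[0,0,0.13,0,0,0,0.2]]])

```text
time_s: 24.68
tool_pos: [0.5, -0.2849, 0.0773]
tool_rot: [179.9, 0.0, 90.0]
force: [-0.4, 0.9, -1.5]
grip_width: 0.0346
grasp_force: 20.0
```

```bash
python3 go.py .4997 -.286 .04 90;python3 - <<'E'
from h import *
from cell import eyes
ims=[]
for n in("side","top"):
    d=eyes.read_camera(n);np.savez(n+"11.npz",**d);u,v=map(int,px(d,[.5,-.3,.03]));u=min(max(60,u),452);v=min(max(60,v),324)
    ims.append(cv2.resize(d["frame"][v-60:v+60,u-60:u+60,::-1],(400,400),interpolation=cv2.INTER_CUBIC))
cv2.imwrite("pics/s11.png",np.clip(np.hstack(ims)*1.6,0,255).astype(np.uint8))
E
```

```text
t 24.68 tcp [ 0.5    -0.2849  0.0773] rpy [1.7993e+02 5.0000e-02 8.9970e+01] F [-0.4  0.9 -1.5] w 0.0346 g 20.0 q [ 48.  18. -25. 103.   8.  61.  20.]
[ 4.997e-01 -2.860e-01  4.000e-02  9.000e+01] -> [-0.003 -0.001  0.124] wz -0.0 min rows 0.9
```

View pics/s11.png

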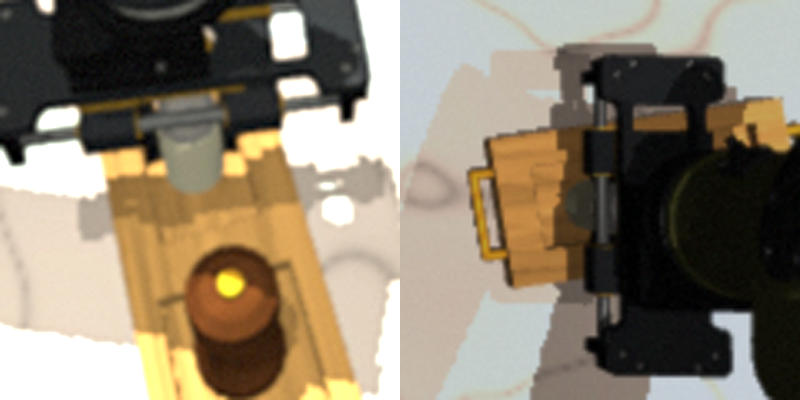

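The salt shaker hangs over the small pocket (side crop (192,160)), clear of the mill at (235,300). I'll lower it.

Request:
servo_tool(series=[[[-0.002,0,0.03,0,0,0,0.2],[-0.002,0,0.06,0,0,0,0.2],[-0.002,0,0.085,0,0,0,0.2],[-0.002,0,0.1,0,0,0,0.2],[-0.002,0,0.11,0,0,0,0.2],[-0.002,0,0.115,0,0,0,0.2],[-0.002,0,0.115,0,0,0,0.2],[-0.002,0,0.115,0,0,0,0.2]]])

```text
time_s: 25.45
tool_pos: [0.4995, -0.2856, 0.042]
tool_rot: [180.0, 0.0, 89.9]
force: [-0.0, -0.4, -1.3]
grip_width: 0.0344
grasp_force: 20.0
```

Request:
servo_tool(series=[[[0,0,0.003,0,0,0,0.2],[0,0,0.006,0,0,0,0.2],[0,0,0.006,0,0,0,0.2],[0,0,0.006,0,0,0,0.2]]])

```text
time_s: 25.78
tool_pos: [0.4993, -0.2856, 0.0403]
tool_rot: [180.0, 0.0, 89.9]
force: [0.1, -0.8, -0.5]
grip_width: 0.0346
grasp_force: 20.0
```

Request:
servo_tool(series=[[[0,0,0.002,0,0,0,0.2],[0,0,0.004,0,0,0,0.2],[0,0,0.004,0,0,0,0.2],[0,0,0.004,0,0,0,0.2]]])

```text
time_s: 26.12
tool_pos: [0.4994, -0.2858, 0.04]
tool_rot: [180.0, 0.0, 89.9]
force: [-2.5, 0.6, 5.8]
grip_width: 0.0344
grasp_force: 20.0
```

Contact. I'll release, rise, and take a last look.

Request:
servo_tool(series=[[[0,0,0,0,0,0,0.43],[0,0,0,0,0,0,0.55],[0,0,0,0,0,0,0.7],[0,0,0,0,0,0,0.8],[0,0,0,0,0,0,0.8],[0,0,-0.03,0,0,0,0.8],[0,0,-0.1,0,0,0,0.8],[0,0,-0.2,0,0,0,0.8],[0,0,-0.32,0,0,0,0.8],[0,0,-0.44,0,0,0,0.8],[0,0,-0.56,0,0,0,0.8],[0,0,-0.6,0,0,0,0.8]]])

```text
time_s: 27.12
tool_pos: [0.5019, -0.2865, 0.2259]
tool_rot: [179.5, 0.3, 90.0]
force: [1.1, -0.4, 0.8]
grip_width: 0.0695
grasp_force: 0.0
```

Request:
servo_tool(series=[[[-0.1,0.1,0,0,0,0,0.8],[-0.2,0.2,0,0,0,0,0.8],[-0.3,0.3,0,0,0,0,0.8],[-0.4,0.4,0,0,0,0,0.8],[-0.5,0.5,0,0,0,0,0.8],[-0.55,0.55,0,0,0,0,0.8],[-0.55,0.55,0,0,0,0,0.8],[-0.55,0.55,0,0,0,0,0.8],[-0.55,0.55,0,0,0,0,0.8]]])

```text
time_s: 27.87
tool_pos: [0.6639, -0.4497, 0.2187]
tool_rot: [-180.0, -0.1, 90.0]
force: [-0.6, 1.4, 1.4]
grip_width: 0.0699
grasp_force: 0.0
```

```bash
python3 go.py;python3 - <<'E'
from h import *
from cell import eyes
ims=[]
for n in("side","top"):
    d=eyes.read_camera(n);np.savez(n+"12.npz",**d)
    ims.append(cv2.resize(d["frame"][:,:,::-1],(400,300),interpolation=cv2.INTER_AREA)); 
    u,v=map(int,px(d,[.51,-.33,.03]));u=min(max(64,u),448);v=min(max(48,v),336)
    ims.append(cv2.resize(d["frame"][v-48:v+48,u-64:u+64,::-1],(400,300),interpolation=cv2.INTER_CUBIC))
cv2.imwrite("pics/s12.png",np.clip(np.vstack([np.hstack(ims[:2]),np.hstack(ims[2:])])*1.4,0,255).astype(np.uint8))
for n in("top","side"):
  P=cloud(np.load(n+"12.npz"))
  for nm,x,y,h in [("shaker",.516,.392,.12),("jigger",.4985,.293,.093),("mill",.515,-.383,.116),("salt",.4997,-.286,.086),("tall",.654,-.107,.155),("purple",.549,.1025,.108),("bowls",.789,.036,.064),("jar",.691,.273,.1)]:
    m=(np.hypot(P[...,0]-x,P[...,1]-y)<.05)&(abs(P[...,2]-h)<.012)
    print(n,nm,m.sum(),P[m].mean(0).round(4) if m.sum() else "", P[m][:,2].max().round(3) if m.sum() else "")
E
```

```text
t 27.87 tcp [ 0.6639 -0.4497  0.2187] rpy [-1.7996e+02 -7.0000e-02  8.9980e+01] F [-0.6  1.4  1.4] w 0.0699 g 0.0 q [ 43.  40. -22.  54.  14.  88.  26.]
top shaker 188 [0.5182 0.3889 0.1167] 0.123
top jigger 119 [0.4998 0.2922 0.0896] 0.096
top mill 317 [ 0.5143 -0.3798  0.1085] 0.117
top salt 166 [ 0.4978 -0.2833  0.0817] 0.088
top tall 421 [ 0.6547 -0.1072  0.1473] 0.157
top purple 303 [0.5485 0.1029 0.1006] 0.11
top bowls 147 [0.7936 0.0405 0.0542] 0.059
top jar 794 [0.6901 0.272  0.0991] 0.105
side shaker 0  
side jigger 0  
side mill 653 [ 0.5143 -0.3824  0.1111] 0.121
side salt 257 [ 0.4977 -0.2876  0.0841] 0.091
side tall 368 [ 0.6532 -0.1107  0.15  ] 0.159
side purple 187 [0.5484 0.0983 0.1031] 0.112
side bowls 50 [0.7656 0.0481 0.0549] 0.061
side jar 0
```

View pics/s12.png

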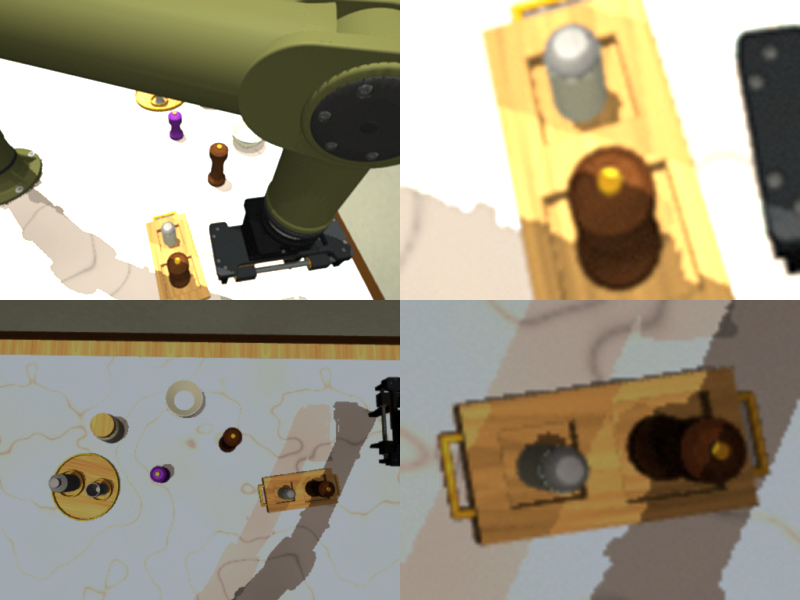

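The picture shows all four items upright in their places: salt at (570,468) and mill at (680,450) on the oblong tray, shaker (65,483) and jigger (98,490) on the round one. The bystanders are unmoved, and the arm is clear. I'm handing the job in.

```bash
python3 -c "
from cell import env
print(env.sign_off())"
```

```text
the job is handed in; nothing more can be done
None
```

I handed the job in at about 28 s: the shaker and jigger stand upright in their places on the round tray, the short mill and salt shaker on the oblong tray, and the taller mill, bowls, jar and purple mill are where they were.

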